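Unlock a trigger clamp and pump it tight on a block

TASK

Pull the snapped-in lock clip up out of the bench clamp's trigger and lay it down on the bench, clear of the clamp. Then pump the trigger toward the handle, squeezing and letting it back as often as needed, until the pad holds the wooden block firmly against the stop, its coil spring pressed to about half its free length and never right shut, which would crush the block. Work the clamp by its trigger only, without pushing the ram, pad or block by hand or shoving other things on the bench about, and finish still holding the trigger squeezed in, not letting go.

Things in the scene. Friction and masses are not known exactly. Their poses are not given: they have to be found in the camera images.
- clamp: bench clamp, fixed to the bench: wooden board 100 mm in x, y = -165..180 mm, 12 thick, with a ratchet ram along +y, axis 30 mm high. Origin: at bench level under the board; z up. Steel side plates at x = +-16 reach 92 mm high at y = -132..-28; handle and trigger rise from between them
- handle (a point): the clamp's fixed upright wooden handle: 26 mm wide in x, 14 in y, top 162 mm high. Point: centre of its outer face (toward clamp -y), at clamp y -130, height 132 mm. Axes as the clamp's. From this face over the trigger's roll it is 62 mm at rest, about 39 fully squeezed. Two cheeks on its sides (x = +-16, y 6..32 mm from this face) reach 130 mm high
- trigger: trigger, a steel lever (22 mm wide in x, 10 thick, top 146 mm high) with a wooden finger roll, 14 mm in diameter, on its +y side. Origin: its hinge pin (along x) at clamp y -77, height 78 mm
- trigger_roll (a point): centre of the trigger's finger roll; at rest at clamp y -75, height 132 mm
- squeeze (a joint): rad: 0 let out, 0.45 fully squeezed to the handle (clamp -y; roll moves 23 mm). Return spring 1.5 N at the roll at the start, 4 N at the end. A full squeeze drives the ram 12 mm; it stays when the trigger goes back (6 mm ratchet teeth: it slips back 1 to 2 mm, after a part squeeze up to 6). 1 N at the pad needs 0.65 N at the roll, plus return spring and 2 N friction. Blocked while the clip is in
- ram_out (a joint): how far the ram is out, m: 0 fully back, 0.075 fully out; starts between 0 and 0.02
- pad_spring (a joint): compression of the pad's coil spring, m: 0 free (24 mm of coil shows between the ram's sleeve and the pad), 0.012 half, 0.024 shut. 0.45 N per mm
- pad: round steel pressure pad on the ram's end, 34 mm in diameter, 8 thick. Origin: centre of its front face, which looks to clamp +y, at height 30 mm; at clamp y = 46 mm + ram_out - pad_spring
- stop (a point): fixed wooden stop at the far end of the clamp, 80 mm wide, 58 high over the board. Point: on the face that looks to the pad, at clamp y = 155 mm, height 34 mm
- block: hardwood block 45 x 60 x 45 mm, loose on the board (60 mm along the clamp's y), 2 to 10 mm short of the stop. Origin: centre of its underside
- clip: grey plastic lock clip, 40 g, 92 mm tall, upright between handle and trigger: body 24 mm in x, 32 in y, 54 tall, topped by a ribbed pull tab 26 in x, 16 in y, 38 tall (54 to 92 above the origin). Origin: centre of its underside, 100 mm above the bench when in. A sprung ball in the handle holds it: about 8 N upward pulls it out; lift 70 mm to clear the handle
- wax_tin: round tin, 77 mm across, 31 high, bystander. Origin: centre of its underside
- offcut_3: dark hardwood strip 30 x 110 x 20 mm, bystander. Origin: centre of its underside
- masking_tape: roll of tape, 98 mm across, 25 high, bystander. Origin: centre of its underside
- ram: ratchet ram: square bar 10 x 10 mm that sticks out behind the handle, with a round sleeve in front. Origin: at clamp x 0, y = ram_out, height 0

How it is judged (in metres and radians):
On the way, in this order (a step that is already met when the one before it is completed fails the run):
1. the lock clip is pulled up out of the clamp (z of clip in the frame of clamp above 0.14 m), for 0.05 s.
2. the clip lies on the bench, clear of the clamp, let go (height (world z) of clip below 0.03 m and contact force between clip and clamp below 0.1 N and contact force between the fingers and clip below 0.1 N and horizontal distance between clip and handle above 0.05 m), for 0.2 s.
3. the trigger is squeezed (value of joint squeeze above 0.2 rad), for 0.05 s.
4. the trigger is let back (value of joint squeeze below 0.12 rad), for 0.05 s.
5. the pad presses on the block (contact force between pad and block above 1 N), for 0.05 s.
At the end, for the whole second after the job is handed in: Block against the stop (within 4 mm), pad pressing it with over 2 N, pad spring compressed 6 to 18 mm of its 24; fingers still press the trigger (over 1 N) and keep it beyond 0.08 rad; clip at rest on the bench, 50 mm or more from the handle, touching neither clamp nor fingers (all of step 2 and value of joint pad_spring between 0.006 and 0.018 m and contact force between pad and block above 2 N and y of block in the frame of clamp above 0.121 m and value of joint squeeze above 0.08 rad and contact force between the fingers and trigger above 1 N and linear speed of block below 0.01 m/s); the arm keeps its last pose, push and grip.
It fails at once if the pad's spring is pressed right shut (over 23 mm, or over 18 N on the block): the block is crushed (value of joint pad_spring above 0.023 m or contact force between pad and block above 18 N).
It fails at once if the robot pushes the ram, the pad or the block by hand (contact force between any of the arm, the fingers and ram above 2 N or contact force between any of the arm, the fingers and pad above 2 N or contact force between any of the arm, the fingers and block above 2 N).
It fails at once if a bystander is shoved more than 30 mm (distance of any of wax_tin, offcut_3, masking_tape from where it was at the start of the episode above 0.03 m).
It also fails if it takes over 64 s, if anything falls off the work surface, if the arm or the gripper's body presses on something with over 40 N, if the wrist force passes 120 N, or if a joint passes its speed limit or range.

ROBOT

A 6-joint arm with a two-finger parallel gripper is mounted at the origin on a cart in front of the work surface, level with it; the furniture and walls round the work are solid. World frame = base frame: x ahead of the robot, y to its left, z up, the work surface at z = 0. Lengths are in mm, angles in degrees, forces in N, time in s.
With the tool pointing down it reaches from about 300 to 850 mm from the base axis. Payload 4.2 kg.
Tool frame: the origin (TCP) lies at the very end of the fingers, on their centre line; the grasp point (between the pads) lies 19 mm behind it (env.tcp_to_grasp is the distance from the TCP to the grasp point, in mm); z points along the fingers, y is the line along which they close (so a half turn about z gives the same grasp; the last joint's range is limited). The gripper opens to 91 mm and grips with 3 to 60 N. Pads are 32 mm wide; open, the fingers measure 118 mm over their backs; the gripper's body (76 mm by 178 mm) begins 60 mm behind the grasp point.
Start: joints at [74.141, 18.312, 89.639, -0, 72.044, -1.146], TCP at [146.044, 556.16, 213.976] pointing down, gripper open.
Joint ranges: [-177.97, 177.97], [-48.28, 115.42], [12.27, 149.76], [-77.06, 257.06], [2.81, 150.46], [-146.56, 146.56]. Speed limits (degrees/s): [147.25, 147.25, 180, 180, 180, 180].

INTERFACE

Orientations are given as [roll, pitch, yaw] about the fixed x, y, z axes, in that order (R = Rz(yaw) Ry(pitch) Rx(roll)).
In Python, from workcell import env gives the robot as it stands.
- The arm moves only by the tool move_arm, never from a script. Its argument "plan" is a list of rows, each a list of 3 entries, a list of its own where there are three numbers: the shift along the world's x, y, z in cm, then the turn about the world's z in degrees, then the closure, from 0 (fully open) to 1 (shut). In form: [[[x, y, z], turn, claw], ...]. A call has 1 to 5 rows; each row shifts and turns the commanded pose from where the row before left it; what a row does not reach is not made up. A row lasts 1/10 s, in which the tool goes at most 50 mm and 8.59 degrees, less where a joint would pass 70% of its speed; a pose out of reach is approached as far as the arm can. A call is refused whole if a number of a shift passes 5 or a number of a turn 8.59, either way. A call with a gripper value outside its range is refused whole. The fingers move at their own pace and stop on an object; "squeeze" is the grip in N (left out, the last holds). Time passes only in rows, so rows that do not move let the fingers close. It gives the time, the measured TCP pose, the force, the opening and the grip force at its end, in the units of the state.
- env.state(): the state, without advancing time (a new reading comes with each control period).
- env.grab_frame(name): name is "scene" or "top"; returns a dict with "frame" (480x640x3 uint8, red, green, blue), "z_map" (480x640 float32, mm along the optical axis (not along the pixel's ray), 0 where there is no reading), "fovy" (degrees; the focal length in pixels is half the picture's height over the tangent of half this angle, whatever the lens; pixels are square), "cx", "cy" (the principal point, pixels), "position" and "orientation" of the camera in the world. Camera axes: x right, y down, z forward; pixel columns grow to the right and rows downward; lengths in mm; the calibration is good to about 2 mm. A picture is of the moment at which its call begins.
- env.job_done(): hands the job in; it is judged then, once.
Trained networks look in a picture, given as the dict that the camera call returned (one of the last four; its "shot" number tells which), for a name from the list of things; names that differ only in an ending like _2 or _b are one class to them, and where a whole thing is asked for, a point or a joint stands for the part that bears it (a point fixed in the world has none). Each returns a list of dicts, best first, with "score" (0 to 1); they miss things now and then, are a little off and sometimes report something else, mostly with a low value. They report only what shows in the picture. A call takes as long as a camera call.
- env.search_frame(picture, label): "point" ([column, row] in pixels, amid what is visible of it).
- env.landmark_of(picture, label): "point" ([column, row] in pixels: a listed point, or the origin of a listed thing).
The state is a dict: "time_s": time; "qpos": joint angles; "qvel": joint speeds; "effort": joint torques, N m; "ee_pos": TCP position; "ee_rot": TCP orientation; "force": force on the tool from outside, world axes, zero at the start; "torque": the same for the moment, N m; "gripper_width": finger opening in mm; "gripper_force": force on a finger pad.
Only numpy, scipy, OpenCV 4.12 (cv2) and the standard library are available. Lean on these libraries where they do the work, as an engineer would, in place of code of your own. Each camera call takes 0.05 s, during which the arm holds its last target. There are 200 camera calls.

## Working session

There is one attempt and no reset: what is moved stays moved. The work goes in short steps, Python scripts to look and compute and a tool call to move; the robot and the scene stay as the last step left them, time stands still between calls to the robot, and variables do not carry over. Pictures are saved under pics/ and viewed, at most 10 in all, crops included, and the job is handed in when it is done.

Besides the shell and the picture viewer there is one more tool, called after "Call:" as name(argument=value, ...) on one line, values as JSON. move_arm: Moves the arm, as the interface text tells. Its arguments: {"type":"object","properties":{"plan":{"type":"array","items":{"type":"array"}},"squeeze":{"type":"number"}},"required":["plan"]}

```bash
mkdir -p pics
cat > h.py <<'E'
import numpy as np, cv2
from workcell import env
from scipy.spatial.transform import Rotation as R
def cam(p):
    f=240/np.tan(np.radians(p['fovy'])/2)
    o=np.array(p['orientation'],float)
    if o.shape==(3,3): M=o
    elif o.size==3: M=R.from_euler('xyz',o,degrees=True).as_matrix()
    else: raise Exception(str(o))
    return f,M,np.array(p['position'],float)
def ray(p,uv):
    f,M,c=cam(p); return c,M@np.array([(uv[0]-p['cx'])/f,(uv[1]-p['cy'])/f,1.])
def atz(p,uv,z):
    c,d=ray(p,uv); return c+d*(z-c[2])/d[2]
def dep(p,uv):
    u,v=int(round(uv[0])),int(round(uv[1])); w=p['z_map'][max(0,v-1):v+2,max(0,u-1):u+2]; w=w[w>0]
    c,d=ray(p,uv); return c+d*np.median(w) if w.size else None
def proj(p,X):
    f,M,c=cam(p); q=M.T@(np.array(X)-c); return [p['cx']+f*q[0]/q[2],p['cy']+f*q[1]/q[2]]
E
python3 - <<'E'
from h import *
np.set_printoptions(precision=1,suppress=True)
print(env.state())
for n in ['scene','top']:
    p=env.grab_frame(n); cv2.imwrite(f'pics/{n}0.png',p['frame'][:,:,::-1])
    print(n,p['fovy'],p['cx'],p['cy'],p['position'],p['orientation'])
    for l in ['clamp','handle','trigger','trigger_roll','pad','stop','block','clip','wax_tin','offcut_3','masking_tape','ram']:
        for r in env.landmark_of(p,l)[:1]: print(l,'LM',np.array(r['point']),round(r['score'],2),dep(p,r['point']))
E
```

```text
{'time_s': 0.0, 'qpos': array([74.1, 18.4, 89.7, -0. , 72. , -1.1]), 'qvel': array([ 0. ,  0. , -0. ,  0. ,  0. ,  0.1]), 'effort': array([ -0. , -41.2, -23.2,   0.1,   0. ,  -0. ]), 'ee_pos': array([145.9, 555.7, 213.1]), 'ee_rot': array([-179.9,   -0. ,  165.3]), 'force': array([-0.6,  0.4, -0.2]), 'torque': array([ 0., -0., -0.]), 'gripper_force': 0.0, 'gripper_width': 91.19799526733743}
scene 43.487513557167986 313.63272478286655 236.01043621611353 [ -95.3 -852.8  860.3] [-122.6    1.1  -36.4]
clamp LM [300.7 316.6] 0.6 [454.9 -33.6  26.4]
handle LM [329.9 303.2] 0.76 [ 456.3 -134.   126.4]
trigger LM [314.4 306.4] 0.37 [ 442.9 -101.2  104. ]
pad LM [288.3 288.2] 0.6 [481.2  50.6  38.7]
block LM [285.  282.1] 0.75 [494.8  84.7  29.1]
clip LM [322.  305.4] 0.63 [ 441.1 -128.8  125.2]
wax_tin LM [223.2 245.3] 0.69 [465.5 323.1  18. ]
offcut_3 LM [186.6 250.6] 0.83 [380.6 359.3  17.8]
ram LM [298.2 306.8] 0.53 [460.7 -16.9  39.4]
top 45.116253297576726 310.3166904318306 234.34865296165853 [ 348.5   74.  1474. ] [-171.3    0.3  -88.4]
clamp LM [345.8 271.9] 0.63 [476.6  -3.6  36.3]
handle LM [402.9 281.1] 0.83 [ 447.9 -126.6  161.7]
trigger LM [377.7 275.5] 0.52 [461.4 -72.3 135.1]
trigger_roll LM [381.4 274.8] 0.6 [462.5 -79.9 144. ]
pad LM [324.3 265.4] 0.53 [490.4  50.5  45.7]
stop LM [285.8 258.6] 0.93 [503.7 146.   56.2]
block LM [301.6 260. ] 0.63 [501.3 106.9  56.1]
clip LM [387.8 276.2] 0.64 [458.9 -93.5 152.9]
wax_tin LM [203.6 266.7] 0.66 [480.7 353.   29.1]
masking_tape LM [434.4 186.1] 0.73 [ 711.1 -233.4   -2.8]
ram LM [342.1 270.2] 0.73 [480.1   5.9  40.8]
```

Run:
```python
import cv2
a=cv2.imread('pics/top0.png')[200:340,180:460]
b=cv2.imread('pics/scene0.png')[180:360,160:400]
cv2.imwrite('pics/a.png',cv2.resize(a,(800,400),interpolation=cv2.INTER_CUBIC))
cv2.imwrite('pics/b.png',cv2.resize(b,(800,600),interpolation=cv2.INTER_CUBIC))
```

```text
(no output)
```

View pics/a.png

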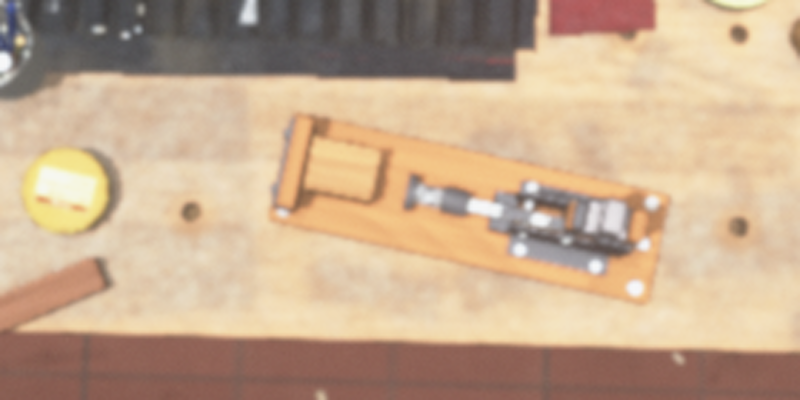

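View pics/b.png

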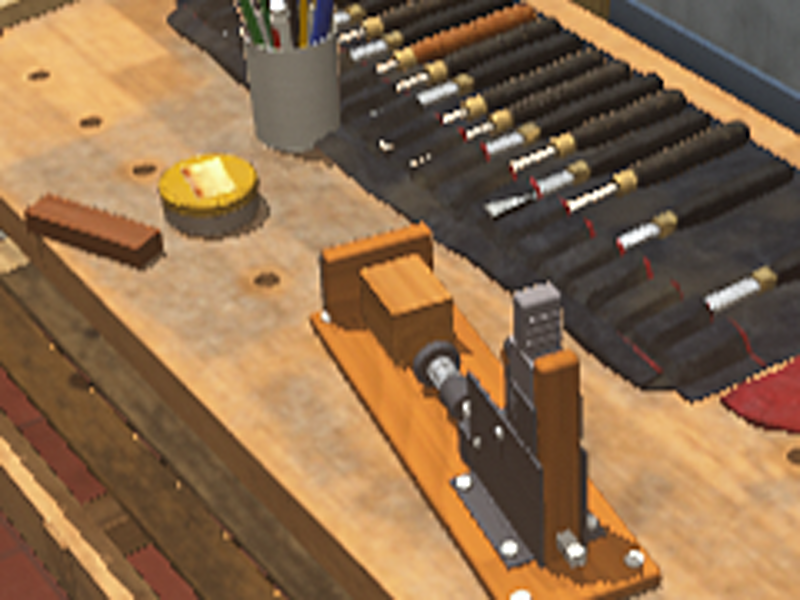

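View pics/top0.png

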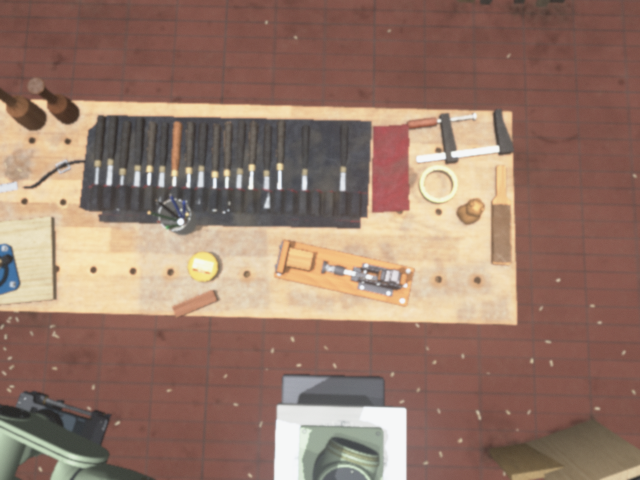

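Top view: the clamp runs from its stop at about (285,259) to the handle at (403,281). The clip is upright near (388,276), the tin at (204,267), and the offcut at (195,302). The bench in front of the clamp and to its right is free.

```bash
cat >> h.py <<'E'
def cloud(p):
    f,M,c=cam(p); v,u=np.mgrid[0:480,0:640]; z=p['z_map']
    q=np.stack([(u-p['cx'])/f*z,(v-p['cy'])/f*z,z],-1)
    return q@M.T+c, z>0
E
python3 - <<'E'
from h import *
np.set_printoptions(precision=1,suppress=True)
for n in ['top','scene']:
    p=env.grab_frame(n); X,ok=cloud(p)
    reg=ok&(abs(X[...,0]-480)<120)&(abs(X[...,1]-5)<240)
    b=reg&(abs(X[...,2])<6); print(n,'bench z',np.median(X[b][:,2]),X[b][:,2].std())
    m=reg&(X[...,2]>7)
    if n=='top':
        lab=cv2.connectedComponents(m.astype(np.uint8))[1]; k=np.bincount(lab[m]).argmax(); m=lab==k
    P=X[m]
    print('n',len(P),cv2.minAreaRect(P[:,:2].astype(np.float32)))
    for lo,hi in [(60,80),(45,60),(85,97),(138,150),(152,170),(175,200)]:
        q=P[(P[:,2]>lo)&(P[:,2]<hi)]
        print(lo,hi,len(q), q.mean(0) if len(q) else '', q.min(0) if len(q) else '', q.max(0) if len(q) else '')
E
```

```text
top bench z -0.5386194716661521 2.7514613396527214
n 5094 ((479.1457824707031, -0.147064208984375), (345.1494140625, 102.85148620605469), 79.01176452636719)
60 80 360 [499.5 110.3  67.6] [ 436.1 -132.7   60. ] [546.1 169.   79.9]
45 60 549 [496.5  84.5  54.4] [ 436.4 -131.1   45. ] [547.4 172.5  60. ]
85 97 78 [460.1 -69.1  91. ] [ 436.5 -132.6   85.5] [484.7 -32.5  96.8]
138 150 62 [457.9 -89.8 144.5] [ 440.  -128.9  138.7] [471.5 -74.7 149.5]
152 170 116 [ 454.5 -116.   158.6] [ 441.3 -134.7  152.1] [470.8 -86.9 168. ]
175 200 98 [ 457.5 -103.   189.3] [ 444.3 -115.   175.4] [471.  -94.3 196.4]
scene bench z -0.3976404332576067 1.8296789030096086
n 6460 ((523.153564453125, 35.50410461425781), (437.21136474609375, 177.6830596923828), 78.8368148803711)
60 80 507 [475.2  15.1  68.6] [ 434.7 -139.    60. ] [546.9 167.3  79.9]
45 60 716 [486.2  56.   54. ] [ 433.9 -140.5   45. ] [545.6 172.1  60. ]
85 97 176 [ 448.8 -104.7   90.4] [ 435.9 -139.3   85.2] [469.  -31.8  97. ]
138 150 114 [ 448.6 -119.4  144. ] [ 438.6 -137.3  138. ] [464.4 -75.4 149.8]
152 170 214 [ 452.6 -118.7  159.8] [ 439.4 -137.1  152.2] [470.1 -87.9 169.8]
175 200 153 [ 455.  -107.   186.3] [ 443.  -115.5  175. ] [469.8 -93.6 194.9]
```

Call:
move_arm(plan=[[[2.1,-4.4,0.2],0.7,0],[[2.1,-4.4,0.2],0.7,0],[[2.1,-4.4,0.2],0.7,0],[[2.1,-4.4,0.2],0.8,0],[[2.1,-4.4,0.2],0.8,0]])

```text
time_s: 1.9
ee_pos: [251.5, 334.5, 224.2]
ee_rot: [180.0, 0.0, 169.1]
force: [1.1, 0.5, -0.6]
gripper_width: 91.3
gripper_force: 0.0
```

Call:
move_arm(plan=[[[2.1,-4.4,0.2],0,0],[[2.1,-4.4,0.2],0,0],[[2.1,-4.4,0.2],0,0],[[2.1,-4.4,0.2],0,0],[[2.1,-4.4,0.2],0,0]])

```text
time_s: 2.4
ee_pos: [356.5, 114.4, 234.5]
ee_rot: [179.9, 0.1, 169.0]
force: [1.2, -0.6, 0.2]
gripper_width: 91.3
gripper_force: 0.0
```

Call:
move_arm(plan=[[[2.1,-4.4,0.2],0,0],[[2.1,-4.4,0.2],0,0],[[2.1,-4.4,0.2],0,0],[[2.1,-4.4,0],0,0],[[0,0,0],0,0]])

```text
time_s: 2.9
ee_pos: [442.3, -64.6, 240.0]
ee_rot: [-179.9, 0.1, 168.6]
force: [0.1, 1.2, -1.3]
gripper_width: 91.1
gripper_force: 0.0
```

Call:
move_arm(plan=[[[1.6,-4.0,0],0.4,0],[[0,0,-3.0],0,0],[[0,0,-3.0],0,0],[[0,0,-1.1],0,0.3],[[0,0,0],0,0.3]])

```text
time_s: 3.4
ee_pos: [454.9, -99.0, 167.8]
ee_rot: [180.0, -0.2, 169.4]
force: [-0.0, -0.5, -1.1]
gripper_width: 78.4
gripper_force: 0.0
```

Call:
move_arm(plan=[[[0,0,0],0,0.7],[[0,0,0],0,1],[[0,0,0],0,1],[[0,0,0],0,1],[[0,0,0],0,1]], squeeze=45)

```text
time_s: 3.9
ee_pos: [456.2, -99.8, 169.4]
ee_rot: [180.0, 0.0, 169.4]
force: [-1.3, 0.4, 0.4]
gripper_width: 38.2
gripper_force: 0.0
```

Call:
move_arm(plan=[[[0.1,-0.5,-0.1],0,0.65],[[0,0,0],0,1],[[0,0,0],0,1],[[0,0,0],0,1],[[0,0,0],0,1]], squeeze=45)

```text
time_s: 4.4
ee_pos: [457.0, -104.7, 167.9]
ee_rot: [180.0, -0.0, 169.4]
force: [1.5, 1.8, -0.4]
gripper_width: 15.7
gripper_force: 44.9
```

Gripped at 16 mm with almost no side force. Next I lift straight up.

Call:
move_arm(plan=[[[0,0,0.5],0,1],[[0,0,0.5],0,1],[[0,0,1],0,1],[[0,0,1.5],0,1],[[0,0,2],0,1]])

```text
time_s: 4.9
ee_pos: [456.8, -105.0, 224.2]
ee_rot: [-180.0, -0.0, 169.4]
force: [0.4, 1.0, -0.6]
gripper_width: 15.5
gripper_force: 44.9
```

Call:
move_arm(plan=[[[0,0,2],0,1],[[0,0,2],0,1],[[0,0,1],0,1],[[0,0,0],0,1],[[0,0,0],0,1]])

```text
time_s: 5.4
ee_pos: [456.7, -105.0, 272.8]
ee_rot: [-180.0, -0.0, 169.4]
force: [-0.4, 0.4, -0.5]
gripper_width: 15.8
gripper_force: 44.9
```

Run:
```python
from h import *
p=env.grab_frame('scene'); f=p['frame']
o=proj(p,[457,-105,205]); print(o,[ (r['point'],r['score']) for r in env.landmark_of(p,'clip')[:2]])
u,v=map(int,o); c=f[v-90:v+90,u-120:u+120,::-1]
cv2.imwrite('pics/c.png',cv2.resize(c,(800,600)))
```

```text
[np.float64(320.59890491221597), np.float64(262.81996648132747)] [([321.8, 263.4], 0.75), ([302.9, 315.6], 0.16)]
```

View pics/c.png

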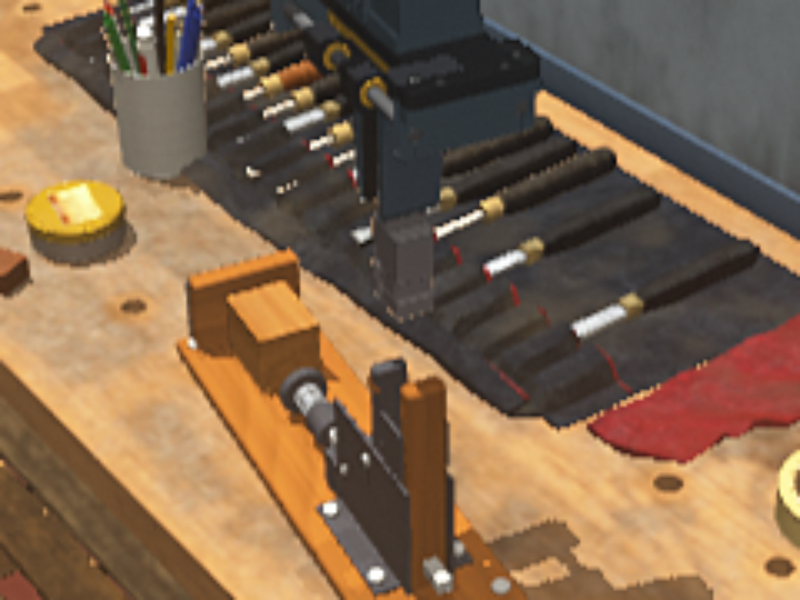

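The clip hangs from the fingers with its origin at pixel (322,263), as predicted, and the clamp is free of it. Next I carry it to the bare bench at y≈-300.

Call:
move_arm(plan=[[[0,-4.5,0],0,1],[[0,-4.5,0],0,1],[[0,-4.5,0],0,1],[[0,-4.5,0],0,1],[[0,-2.0,-2],0,1]])

```text
time_s: 6.0
ee_pos: [457.7, -309.2, 253.8]
ee_rot: [-179.8, 0.2, 169.2]
force: [0.6, -0.4, 0.7]
gripper_width: 15.5
gripper_force: 44.9
```

Call:
move_arm(plan=[[[0,0,-4.5],0,1],[[0,0,-4.5],0,1],[[0,0,-4.5],0,1],[[0,0,-3.0],0,1],[[0,0,0],0,1]])

```text
time_s: 6.5
ee_pos: [453.5, -302.5, 82.9]
ee_rot: [179.7, -0.6, 169.4]
force: [0.4, 0.1, 0.2]
gripper_width: 15.8
gripper_force: 44.9
```

Call:
move_arm(plan=[[[0,0,-0.5],0,1],[[0,0,-0.5],0,1],[[0,0,-0.2],0,1],[[0,0,-0.2],0,1],[[0,0,0],0,1]])

```text
time_s: 7.0
ee_pos: [457.3, -305.0, 74.5]
ee_rot: [-180.0, 0.1, 169.4]
force: [-0.8, 0.5, -0.8]
gripper_width: 16.1
gripper_force: 44.9
```

Call:
move_arm(plan=[[[0,0,-0.2],0,1],[[0,0,-0.2],0,1],[[0,0,-0.1],0,1],[[0,0,-0.1],0,1],[[0,0,0],0,1]])

```text
time_s: 7.5
ee_pos: [457.0, -304.8, 67.9]
ee_rot: [180.0, -0.0, 169.4]
force: [0.2, -0.6, -0.8]
gripper_width: 15.7
gripper_force: 44.9
```

Call:
move_arm(plan=[[[0,0,-0.1],0,1],[[0,0,0],0,1],[[0,0,0],0,1]])

```text
time_s: 7.8
ee_pos: [457.2, -304.9, 67.7]
ee_rot: [-180.0, 0.0, 169.4]
force: [-1.2, 0.8, 5.6]
gripper_width: 15.9
gripper_force: 44.9
```

Force rises to 5.6 N, so the clip is on the bench. Next I release it and rise.

Call:
move_arm(plan=[[[0,0,0],0,0.8],[[0,0,0],0,0.5],[[0,0,0],0,0.4],[[0,0,0],0,0.4],[[0,0,1],0,0.4]], squeeze=30)

```text
time_s: 8.3
ee_pos: [456.1, -304.2, 76.0]
ee_rot: [179.9, -0.2, 169.4]
force: [-0.1, -0.7, -0.1]
gripper_width: 47.3
gripper_force: 0.0
```

Call:
move_arm(plan=[[[0,0,3],0,0.4],[[0,0,4],0,0.4],[[0,0,4.5],0,0.4],[[0,0,1],0,0.4],[[0,0,0],0,0.4]])

```text
time_s: 8.8
ee_pos: [458.1, -305.5, 204.7]
ee_rot: [-179.9, 0.3, 169.4]
force: [-0.7, -0.3, 0.9]
gripper_width: 54.9
gripper_force: 0.0
```

Run:
```python
from h import *
np.set_printoptions(precision=1,suppress=True)
print(env.state()['ee_pos'],env.state()['force'])
C=np.array([477.7,-7.5,0]);a=np.radians(11);Rz=np.array([[np.cos(a),np.sin(a),0],[-np.sin(a),np.cos(a),0],[0,0,1]])
for n in ['scene','top']:
    p=env.grab_frame(n)
    print(n,[(np.array(r['point']),round(r['score'],2),dep(p,r['point'])) for r in env.search_frame(p,'clip')[:2]])
    for l,z in [('clip',0),('pad',30),('trigger_roll',132),('block',12),('handle',132),('stop',34),('ram',0)]:
        for r in env.landmark_of(p,l)[:1]: print(l,np.array(r['point']),round(r['score'],2),Rz.T@(atz(p,r['point'],z)-C))
    X,ok=cloud(p); Y=(X-C)@Rz
    for nm,(x0,x1,y0,y1,z0,z1) in dict(handletop=(-18,18,-150,-95,155,175),trig=(-18,18,-112,-55,135,152),pad=(-20,20,40,75,20,55),block=(-50,50,70,140,50,65),stop=(-60,60,140,200,62,80)).items():
        m=ok&(Y[...,0]>x0)&(Y[...,0]<x1)&(Y[...,1]>y0)&(Y[...,1]<y1)&(Y[...,2]>z0)&(Y[...,2]<z1); q=Y[m]
        if len(q): print(nm,len(q),q.mean(0),np.percentile(q,4,axis=0),np.percentile(q,96,axis=0))
    cv2.imwrite(f'pics/d_{n}.png',p['frame'][:,:,::-1])
b=cv2.imread('pics/d_scene.png')[200:400,220:490]
cv2.imwrite('pics/d.png',cv2.resize(b,(800,592),interpolation=cv2.INTER_CUBIC))
```

```text
[ 458.1 -305.5  204.7] [-0.7 -0.3  0.9]
scene [(array([390.1, 386.8]), 0.57, array([ 451.9, -314.4,   53.5])), (array([288.9, 287.6]), 0.25, array([482.6,  50.3,  39.9]))]
clip [384.7 405.1] 0.93 [  29.7 -298.1    0. ]
pad [290.1 286.6] 0.51 [ 2.5 71.9 30. ]
trigger_roll [316.1 285.3] 0.49 [  0.8 -71.8 132. ]
block [284.4 281.7] 0.91 [  6.8 117.1  12. ]
handle [328.8 299.3] 0.79 [   3.5 -122.9  132. ]
stop [273.8 266.6] 0.87 [ -2.9 155.7  34. ]
ram [298.8 302.8] 0.82 [10.6 44.3 -0. ]
handletop 85 [  -2.3 -125.1  159.8] [ -13.3 -130.2  155.6] [   9.3 -118.2  163.4]
trig 72 [ -2.8 -79.1 142.2] [-11.4 -84.1 135.8] [  7.2 -73.1 147.2]
pad 133 [-3.7 56.3 37.4] [-16.7  43.9  24.6] [12.3 63.3 46.3]
block 285 [  1.7 112.2  56.2] [-19.5  92.6  51.4] [ 24.2 136.3  59.9]
stop 205 [ -2.3 160.   68.1] [-38.9 152.7  63.2] [ 34.8 170.   72. ]
top [(array([467.6, 287.5]), 0.39, array([ 446.1, -306.7,   34. ])), (array([348.7, 275.8]), 0.29, array([469. , -12.5,  12.1]))]
clip [436.7 185.3] 0.64 [ 274.8 -182.2    0. ]
pad [322.7 266.1] 0.6 [ 0.4 62.9 30. ]
trigger_roll [345.3 272.3] 0.73 [-12.4   8.  132. ]
block [300.  257.7] 0.75 [ 10.6 124.   12. ]
handle [401.5 283.9] 0.86 [ -10.5 -124.8  132. ]
stop [286.3 257.1] 0.72 [  2.4 156.8  34. ]
ram [336.9 270.7] 0.88 [-0.2 25.1  0. ]
handletop 65 [  -1.4 -122.3  160.7] [ -12.1 -128.4  156.2] [   9.7 -116.3  164.3]
trig 51 [ -1.3 -75.4 143.8] [-11.  -81.1 136. ] [  7.8 -69.2 150.4]
pad 91 [-1.6 54.6 38.3] [-15.1  42.   25.9] [12.4 64.3 49.1]
block 350 [  2.9 116.   56.5] [-18.   94.4  51.3] [ 23.7 137.7  62.1]
stop 227 [ -1.4 163.1  68.8] [-37.7 155.2  62.7] [ 34.3 172.3  74.7]
```

View pics/d.png

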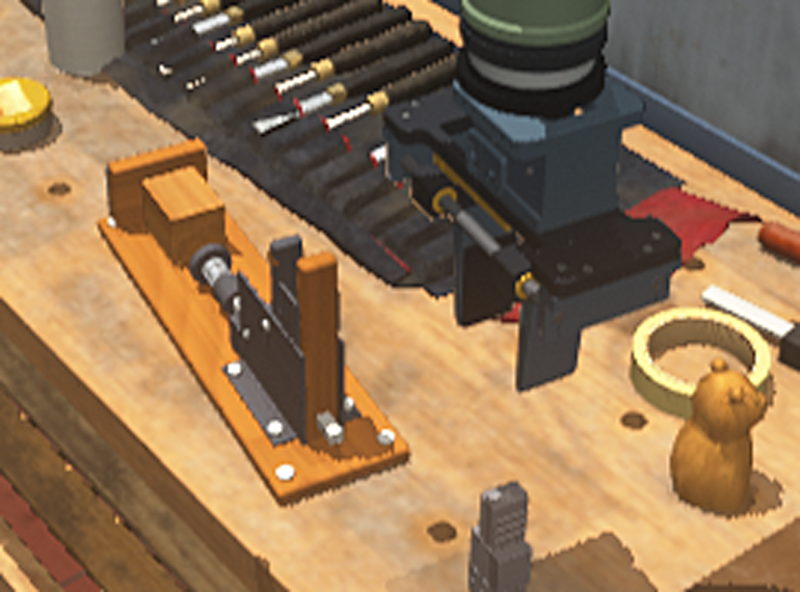

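Call:
move_arm(plan=[[[0,4,0],0,0.19],[[0,4,0],0,0.19],[[0,4,0],0,0.19],[[0,4,0],0,0.19],[[0,4,0],0,0.19]], squeeze=40)

```text
time_s: 10.2
ee_pos: [456.9, -103.4, 202.1]
ee_rot: [180.0, 0.0, 169.4]
force: [0.0, -0.6, 0.6]
gripper_width: 73.6
gripper_force: 0.0
```

Call:
move_arm(plan=[[[0,0,0],-0.3,0.19],[[0,0,0],0,0.19],[[0,0,0],0,0.19]])

```text
time_s: 10.5
ee_pos: [457.3, -105.6, 202.1]
ee_rot: [-180.0, 0.0, 169.1]
force: [-0.8, 0.3, -0.1]
gripper_width: 73.8
gripper_force: 0.0
```

Call:
move_arm(plan=[[[0,0.1,-3],0,0.19],[[0,0,-2.5],0,0.19],[[0,0,-2],0,0.19],[[0,0,-1.3],0,0.19],[[0,0,0],0,0.19]])

```text
time_s: 11.0
ee_pos: [455.7, -104.8, 112.2]
ee_rot: [180.0, -0.2, 169.0]
force: [-0.1, 0.0, -0.7]
gripper_width: 73.9
gripper_force: 0.0
```

Call:
move_arm(plan=[[[-0.2,-0.6,0],0,0.19],[[0,-0.2,0],0,0.19],[[0,0,0],0,0.19],[[0,0,0],0,0.19]])

```text
time_s: 11.4
ee_pos: [455.5, -112.2, 114.6]
ee_rot: [180.0, 0.1, 169.1]
force: [-0.2, 1.1, 0.3]
gripper_width: 74.0
gripper_force: 0.4
```

Call:
move_arm(plan=[[[-0.1,-0.5,0],0,0.19],[[-0.1,-0.5,0],0,0.19],[[-0.1,-0.5,0],0,0.19],[[-0.1,-0.5,0],0,0.19],[[0,0,0],0,0.19]])

```text
time_s: 11.9
ee_pos: [451.5, -130.4, 113.9]
ee_rot: [179.8, 0.0, 169.0]
force: [2.1, 8.3, -1.5]
gripper_width: 73.9
gripper_force: 3.3
```

Call:
move_arm(plan=[[[0,-0.2,0],0,0.19],[[0,0,0],0,0.19]])

```text
time_s: 12.1
ee_pos: [451.4, -130.7, 113.8]
ee_rot: [179.6, -0.0, 168.9]
force: [3.6, 12.8, -1.7]
gripper_width: 73.9
gripper_force: 5.7
```

```bash
cat > m.py <<'E'
from h import *
np.set_printoptions(precision=1,suppress=True)
C=np.array([477.7,-7.5,0]);a=np.radians(11);Rz=np.array([[np.cos(a),np.sin(a),0],[-np.sin(a),np.cos(a),0],[0,0,1]])
s=env.state(); print('tcp clamp',Rz.T@(s['ee_pos']-C),'F',Rz.T@s['force'],s['gripper_width'],s['gripper_force'],s['time_s'])
for n in ['scene','top']:
    p=env.grab_frame(n)
    for l,z in [('pad',30),('block',12),('ram',0)]:
        for r in env.landmark_of(p,l)[:1]: print(n,l,round(r['score'],2),(Rz.T@(atz(p,r['point'],z)-C))[:2])
    X,ok=cloud(p); Y=(X-C)@Rz
    for nm,(x0,x1,y0,y1,z0,z1) in dict(trig=(-18,18,-116,-55,135,152),pad=(-20,20,30,91,36,50),sleeve=(-12,12,-20,91,32,50),block=(-50,50,70,140,50,65)).items():
        m=ok&(Y[...,0]>x0)&(Y[...,0]<x1)&(Y[...,1]>y0)&(Y[...,1]<y1)&(Y[...,2]>z0)&(Y[...,2]<z1); q=Y[m]
        if len(q): print(n,nm,len(q),q.mean(0),'y',np.percentile(q[:,1],[4,50,96]))
    cv2.imwrite(f'pics/last_{n}.png',p['frame'][:,:,::-1])
b=cv2.imread('pics/last_scene.png')[230:350,230:390]
cv2.imwrite('pics/ls.png',cv2.resize(b,(800,600),interpolation=cv2.INTER_CUBIC))
E
python3 m.py
```

```text
tcp clamp [  -2.3 -125.9  113.8] F [ 1.  13.3 -1.7] 73.88645776011793 5.663678348064423 12.1
scene pad 0.72 [ 7.3 79.1]
scene block 0.79 [  9.5 122.8]
scene ram 0.8 [ 6.8 43.5]
scene trig 42 [-11.1 -90.3 142.8] y [-107.1  -88.5  -85.7]
scene pad 136 [-2.5 60.  40.7] y [31.9 66.1 89.4]
scene sleeve 201 [-3.  47.3 39.3] y [ 6.9 50.3 76.7]
scene block 283 [  1.6 113.2  56.4] y [ 92.2 112.5 137.8]
top pad 0.57 [ 1.6 76. ]
top block 0.82 [  3.1 114.4]
top ram 0.78 [-3.1 30.8]
top trig 14 [ -1.8 -99.8 137.8] y [-101.8 -100.1  -96.5]
top pad 109 [-1.2 53.4 41. ] y [31.5 52.8 75.1]
top sleeve 228 [-0.8 32.  38.7] y [-16.2  34.2  73.4]
top block 345 [  3.  115.9  56.7] y [ 94.1 115.7 137.7]
```

View pics/ls.png

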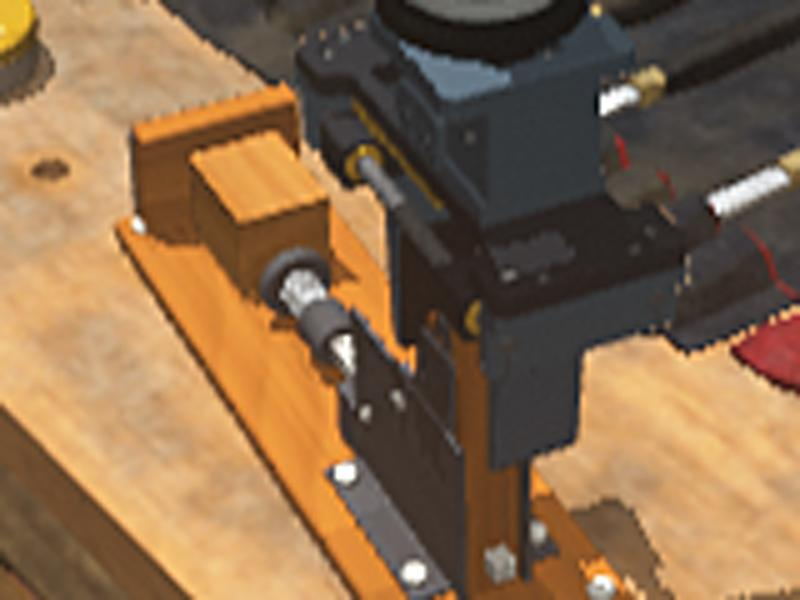

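The pad moved from about 63 to 75, and the end stop is felt at about 13 N. Next I let back and squeeze again.

Call:
move_arm(plan=[[[0.2,1.2,0],0,0.19],[[0.2,1.2,0],0,0.19],[[0,0,0],0,0.19],[[-0.2,-1.2,0],0,0.19],[[-0.2,-1.2,0],0,0.19]])

```text
time_s: 13.0
ee_pos: [451.0, -130.2, 113.5]
ee_rot: [179.5, -0.1, 169.0]
force: [3.6, 16.7, -3.2]
gripper_width: 73.9
gripper_force: 7.1
```

Call:
move_arm(plan=[[[0,0,0],0,0.19],[[0,0,0],0,0.19]])

```text
time_s: 13.2
ee_pos: [451.0, -130.5, 113.6]
ee_rot: [179.6, -0.1, 168.9]
force: [3.2, 13.5, -0.9]
gripper_width: 74.0
gripper_force: 6.1
```

```bash
python3 m.py
```

```text
tcp clamp [  -2.8 -125.9  113.6] F [ 0.6 13.8 -0.9] 74.01533109084517 6.093517541885376 13.2
scene pad 0.59 [54.  14.8]
scene ram 0.83 [ 6.  47.9]
scene trig 44 [-12.  -90.  142.5] y [-103.3  -88.3  -86. ]
scene pad 160 [-3.  63.8 40.7] y [33.1 67.3 89.9]
scene sleeve 210 [-2.3 54.1 39.1] y [12.8 52.2 86.6]
scene block 292 [  1.7 113.1  56.3] y [ 91.9 112.6 137.9]
top pad 0.69 [ 0.3 89.1]
top block 0.97 [  3.  121.7]
top ram 0.55 [ 0.8 40.5]
top trig 14 [ -2.3 -99.9 137.8] y [-101.8 -100.3  -97.2]
top pad 138 [-2.  60.2 40.6] y [34.3 55.6 87.7]
top sleeve 251 [-1.1 38.  38.8] y [-17.1  42.5  86.1]
top block 347 [  3.1 116.1  56.2] y [ 94.3 116.  137.8]
```

Call:
move_arm(plan=[[[0.2,1.2,0],0,0.19],[[0.2,1.2,0],0,0.19],[[0,0,0],0,0.19],[[-0.2,-1.2,0],0,0.19],[[-0.2,-1.0,0],0,0.19]])

```text
time_s: 14.1
ee_pos: [451.2, -128.7, 113.6]
ee_rot: [179.6, -0.1, 168.9]
force: [4.3, 16.6, -3.9]
gripper_width: 73.5
gripper_force: 7.1
```

Call:
move_arm(plan=[[[0,-0.2,0],0,0.19],[[0,0,0],0,0.19],[[0,0,0],0,0.19]])

```text
time_s: 14.4
ee_pos: [450.8, -130.4, 113.5]
ee_rot: [179.6, -0.1, 168.9]
force: [2.5, 14.0, -1.1]
gripper_width: 74.1
gripper_force: 6.0
```

```bash
sed -i 's/30,91,36,50/30,96,36,50/' m.py; python3 m.py
```

```text
tcp clamp [  -2.9 -125.8  113.5] F [-0.3 14.2 -1.1] 74.13958076231211 5.971787162125111 14.4
scene pad 0.47 [ 1.4 88.4]
scene block 0.9 [  8.4 112.4]
scene ram 0.54 [ 2.7 73.1]
scene trig 40 [-11.1 -89.4 143.4] y [-103.1  -88.7  -84.8]
scene pad 166 [-2.2 72.2 40.8] y [38.7 78.5 94.8]
scene sleeve 202 [-2.7 55.3 38.3] y [ 8.3 55.  89.7]
scene block 271 [  2.2 114.7  56.3] y [ 94.  114.3 137.7]
top pad 0.5 [-3.6 89. ]
top block 0.65 [  0.2 124. ]
top ram 0.74 [ 2.8 49.1]
top trig 18 [ -1.9 -99.5 138.2] y [-101.3  -99.8  -97.1]
top pad 144 [-1.5 66.9 40.8] y [34.7 63.3 94.1]
top sleeve 246 [-1.  41.  38.4] y [-16.   48.3  88.3]
top block 328 [  3.3 117.7  56.9] y [ 96.8 117.8 138.3]
```

View pics/ls.png

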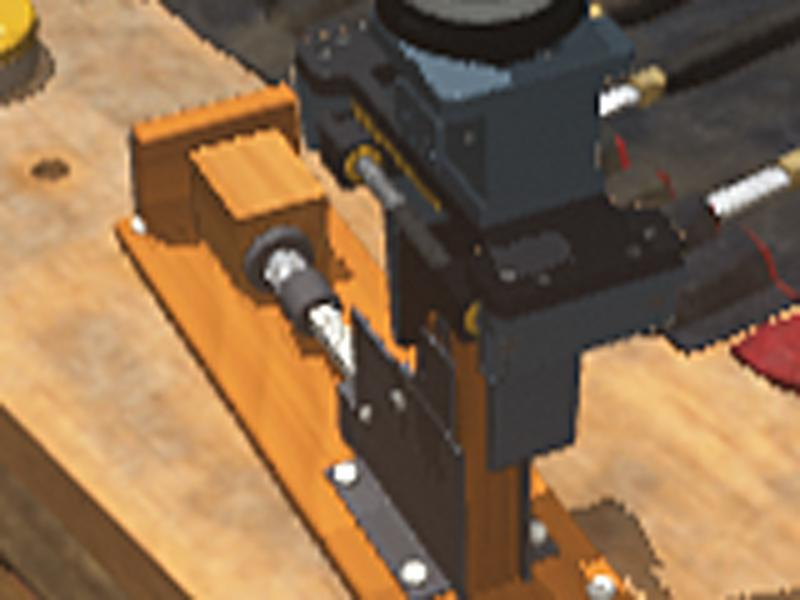

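The pad now touches the block, which has moved about 3 mm. Next comes another stroke, the last part slower.

Call:
move_arm(plan=[[[0.2,1.2,0],0,0.19],[[0.2,1.2,0],0,0.19],[[0,0,0],0,0.19],[[-0.1,-0.6,0],0,0.19],[[0,0,0],0,0.19]])

```text
time_s: 15.3
ee_pos: [454.0, -115.2, 114.4]
ee_rot: [179.9, -0.0, 169.0]
force: [0.4, 6.0, 3.2]
gripper_width: 73.8
gripper_force: 2.9
```

Call:
move_arm(plan=[[[-0.1,-0.6,0],0,0.19],[[-0.1,-0.4,0],0,0.19],[[0,0,0],0,0.19],[[0,0,0],0,0.19]])

```text
time_s: 15.7
ee_pos: [452.3, -123.9, 114.0]
ee_rot: [179.7, -0.0, 168.9]
force: [2.2, 9.7, 0.8]
gripper_width: 73.7
gripper_force: 4.9
```

```bash
python3 m.py
```

```text
tcp clamp [  -2.8 -119.2  114. ] F [ 0.4 10.   0.8] 73.73500928893878 4.928383771330118 15.7
scene pad 0.52 [-6. 99.]
scene block 0.84 [ -0.3 115.9]
scene ram 0.65 [  36.7 -292.8]
scene trig 42 [-12.5 -83.5 143.7] y [-94.2 -82.3 -79. ]
scene pad 167 [-2.  73.7 40.9] y [43.8 78.  95.3]
scene sleeve 195 [-2.2 55.4 38.3] y [ 9.6 56.2 89.3]
scene block 273 [  1.8 113.4  56.2] y [ 94.4 112.3 136.5]
top pad 0.41 [-5.6 90.1]
top block 0.71 [  3.4 127. ]
top ram 0.78 [ 3.7 55.8]
top trig 19 [ -2.5 -90.4 140.6] y [-92.1 -90.6 -88.5]
top pad 138 [-1.1 70.9 40.9] y [38.9 70.7 94.1]
top sleeve 238 [-0.9 41.1 38.3] y [-16.6  52.1  88.7]
top block 328 [  3.5 117.5  56.9] y [ 96.8 117.4 138.2]
```

Run:
```python
import cv2, numpy as np
from h import *
from m import C,Rz
b=cv2.imread('pics/last_scene.png'); t=cv2.imread('pics/last_top.png')
p=env.grab_frame('scene'); q=env.grab_frame('top')
for y in [55,60,65,70,75,80,85,87,95]:
    w=Rz@np.array([0,y,30.])+C; w2=Rz@np.array([0,y,40.])+C; print(y,np.array(proj(p,w)),np.array(proj(q,w2)))
A=cv2.resize(b[260:310,270:330],(720,600),interpolation=cv2.INTER_CUBIC)
cv2.imwrite('pics/e.png',A)
```

```text
tcp clamp [  -2.7 -119.1  114. ] F [-0.3  9.6  1.8] 73.89941134298654 4.8474744614213705 16.1
scene pad 0.59 [-2.7 97.3]
scene block 0.81 [  5.9 123.3]
scene ram 0.32 [-3.4 -3.3]
scene trig 38 [-12.6 -83.7 142.7] y [-95.4 -82.4 -79.9]
scene pad 166 [-2.2 74.3 41.1] y [38.5 80.3 95.6]
scene sleeve 195 [-2.3 57.5 38.4] y [10.2 59.2 89.3]
scene block 273 [  2.6 114.1  56.3] y [ 93.5 113.7 137.2]
top pad 0.43 [-6.6 92.4]
top block 0.69 [ -0.  121.3]
top ram 0.69 [-0.9 60. ]
top trig 18 [ -2.3 -90.5 140.8] y [-92.5 -90.3 -88.6]
top pad 133 [-1.6 70.8 41.2] y [36.9 69.9 94.1]
top sleeve 242 [-1.1 40.7 38.4] y [-16.8  50.4  88.1]
top block 333 [  3.5 117.6  56.6] y [ 96.7 117.8 138.5]
55 [292.1 291. ] [325.8 266.6]
60 [291.2 289.8] [323.9 266.1]
65 [290.3 288.6] [321.9 265.7]
70 [289.4 287.4] [319.9 265.3]
75 [288.6 286.2] [318.  264.8]
80 [287.7 285. ] [316.  264.4]
85 [286.8 283.8] [314.1 264. ]
87 [286.5 283.3] [313.3 263.8]
95 [285.1 281.4] [310.1 263.1]
```

View pics/e.png

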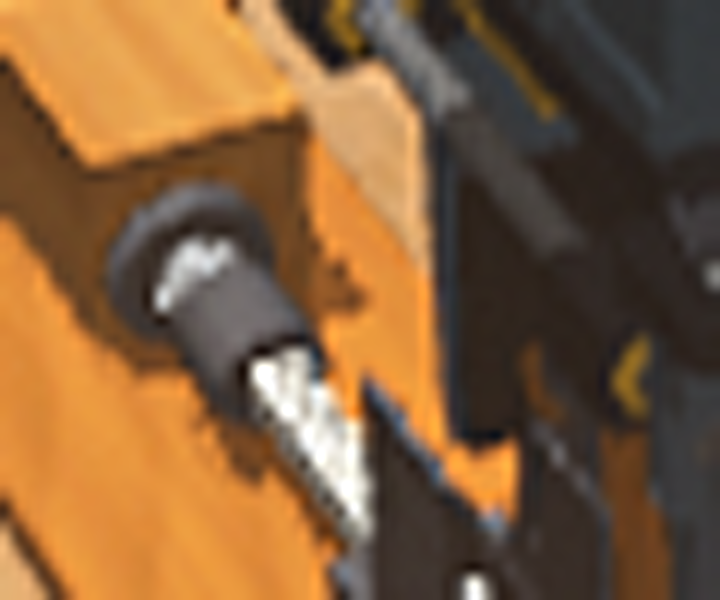

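Run:
```python
from h import *
a=np.radians(11);C=np.array([477.7,-7.5,0]);Rz=np.array([[np.cos(a),np.sin(a),0],[-np.sin(a),np.cos(a),0],[0,0,1]])
ys=np.arange(-20,100,3.)
for n,z in [('scene',34),('top',38)]:
    p=env.grab_frame(n)
    for im in ['scene0' if n=='scene' else 'top0','d_'+n,'last_'+n]:
        g=cv2.imread(f'pics/{im}.png',0).astype(np.float32)
        out=[]
        acc=0
        for x in (-4,-2,0):
            uv=np.array([proj(p,Rz@np.array([x,y,z])+C) for y in ys],np.float32)
            acc=acc+cv2.remap(g,uv[None,:,0],uv[None,:,1],cv2.INTER_CUBIC)[0]
        print(im,' '.join(f'{int(y)}:{int(v/3)}' for y,v in zip(ys,acc)))
```

```text
scene0 -20:52 -17:54 -14:54 -11:53 -8:52 -5:52 -2:53 1:76 4:112 7:156 10:199 13:128 16:55 19:80 22:106 25:106 28:105 31:104 34:103 37:96 40:96 43:149 46:191 49:213 52:212 55:189 58:206 61:203 64:103 67:38 70:53 73:87 76:111 79:98 82:79 85:76 88:78 91:76 94:72 97:73
d_scene -20:57 -17:59 -14:59 -11:58 -8:57 -5:56 -2:59 1:84 4:121 7:164 10:205 13:137 16:62 19:88 22:116 25:115 28:114 31:113 34:111 37:105 40:105 43:161 46:204 49:226 52:226 55:202 58:220 61:218 64:112 67:43 70:59 73:95 76:119 79:107 82:87 85:82 88:85 91:83 94:78 97:79
last_scene -20:53 -17:55 -14:56 -11:55 -8:54 -5:52 -2:55 1:81 4:116 7:154 10:194 13:241 16:241 19:237 22:233 25:246 28:244 31:238 34:224 37:210 40:236 43:232 46:233 49:235 52:252 55:164 58:40 61:85 64:112 67:112 70:110 73:111 76:108 79:103 82:102 85:156 88:195 91:204 94:142 97:58
top0 -20:202 -17:235 -14:242 -11:242 -8:243 -5:245 -2:245 1:244 4:245 7:239 10:199 13:154 16:148 19:151 22:152 25:154 28:154 31:159 34:186 37:213 40:223 43:229 46:229 49:218 52:210 55:196 58:167 61:156 64:167 67:186 70:194 73:195 76:195 79:191 82:174 85:143 88:123 91:130 94:173 97:204
d_top -20:202 -17:235 -14:242 -11:242 -8:243 -5:245 -2:245 1:245 4:245 7:239 10:197 13:155 16:148 19:151 22:151 25:154 28:153 31:160 34:187 37:212 40:222 43:229 46:229 49:218 52:210 55:195 58:167 61:155 64:166 67:186 70:193 73:195 76:195 79:190 82:175 85:143 88:123 91:130 94:172 97:203
last_top -20:211 -17:237 -14:242 -11:242 -8:243 -5:245 -2:245 1:245 4:245 7:244 10:243 13:244 16:244 19:243 22:243 25:244 28:244 31:243 34:243 37:244 40:243 43:241 46:241 49:239 52:202 55:154 58:148 61:150 64:152 67:153 70:154 73:159 76:180 79:208 82:218 85:211 88:176 91:152 94:147 97:178
```

Both cameras agree. The sleeve has advanced about 42 mm and the pad about 30 mm, so the spring is compressed about 12 mm, which is half. The trigger is held about 0.27 rad in at 10 N, so I hand in.

```bash
python3 -c "
from workcell import env
s=env.state();print(s['force'],s['time_s']);print(env.job_done())"
```

```text
[2.09830623 9.83078775 0.70311088] 16.7
the job is handed in; nothing more can be done
None
```

I handed the job in at 16.7 s; no verdict came back. The clip stands upright on the bench about 180 mm behind the handle (not on its side), the block is held against the stop with the spring compressed about 12 of 24 mm, and the fingers still hold the trigger squeezed in at about 10 N.

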